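# Load the slide dryer, click its sliding guard shut and pull the start knob

## Task

Slide the dryer's clear guard open by its orange tab until the whole opening is free, push the blue slide box over the sill until it is right back against the rear wall of the chamber, then slide the guard shut until its hidden catch clicks past and holds it. Then pull the green knob on the roof up to its stop and let it spring back to start the dryer. Be gentle with the guard (no more than 30 N), never pull the knob while the guard is not caught, and leave the other things on the bench alone.

Things in the scene. Friction and masses are not known exactly. Their poses are not given: they have to be found in the camera images.
- dryer: Low white slide dryer fixed on the worktop, 290 mm wide, 62 mm high. Origin on the worktop under the middle of its chamber opening; x points into the chamber (away from the robot), y to its left, z up. All mm coordinates in this list are in this frame. The guard panel runs at x -48 to -42. To the right (y -186 to -52) a closed housing, front x -40, top z 62, before which the guard parks.
- opening (a point): Middle of the chamber opening, dryer x -45, y 0, z 30. The opening spans y -52 to 52; chamber floor and steel front sill (x -118 to -56) are level at z 6; two low guides (to z 20) on the sill flare outward. The roof (z 54 to 62) is set back to x -26 over the opening, so that fingers held upright can follow the box in.
- rear_wall (a point): Middle of the chamber's rear wall face, dryer x 30, y 0, z 30. The box is home when it touches this wall.
- jamb (a point): Middle of the jamb's top, dryer x -6, y 77, z 62: the white block (y 54 to 100) left of the opening into which the guard's leading edge runs; it hides a ball catch and a spring plunger. These are set differently each time, so that the shut position CANNOT be read, only felt: it lies anywhere from 0.010 to 0.022 on the guard's scale.
- guard (a joint): Position of the sliding guard in m; grows as it slides open, to the dryer's right (-y). Open stop 0.142; the opening is clear from 0.122. Starts ajar at 0.040 to 0.075. Stays where it is left (3 N friction). Pushed shut, it meets the ball catch 11 mm before its shut position (12 to 20 N to pass), snaps over, then meets the plunger. Let go before the click it is not shut.
- guard_tab (a point): Centre of the orange finger tab that stands up from the guard's top edge: 16 mm (x) by 14 mm (y) by 29 mm high, z 59 to 88 in the dryer's frame, this point at z 74. It lies at dryer x -45, y 15 mm minus the guard's position. It can be pushed from either side with the fingertips; nothing stands above it.
- interlock (a joint): Travel in m of the spring plunger hidden in the jamb that senses the guard: 0 while the guard is not shut, about 0.0035 when it is caught and left alone, more while it is pressed (1 N per mm and the friction; hard stop at 0.014; the guard settles back when let go).
- slides_centre (a point): Centre (half-way up) of the blue slide box, 90 x 64 x 34 mm, about 0.21 kg, lid closed; its own x axis runs along its 90 mm length. It waits on the sill in front of the guard, its long side across the opening, a few mm and up to 0.08 rad off straight. Pushed right home its centre lies at dryer x about -2 mm, and its front face at x about -34.
- start_knob (a joint): Height in m by which the start knob is pulled up: 0 at rest, 0.014 at its stop; a spring draws it back (2 N at rest, 7 N fully up).
- knob_head (a point): Middle of the head of the green start knob on the roof, at dryer x 12, y -110, z 86 mm at rest. The head is 30 mm across and 9 mm high (z 84 to 94 at rest), on a 20 mm neck that widens to 24 mm at its foot; it pulls straight up.
- lancets: Teal carton, 44 x 80 x 50 mm, a bystander; origin under its centre.
- bench_timer: White bench timer, 26 x 56 x 58 mm, a bystander; origin under its centre.
- brown_jar: Round jar with a brown content, 89 mm across, 112 mm high, a bystander; origin under its centre.
- spray: White spray bottle, 64 x 87 x 278 mm, a bystander; origin under its centre.
- pipette_1: White pipette with a blue button lying on the worktop, 211 mm long, a bystander; origin under its middle.
Mind the look-alikes: they are no part of the job. Leave any brown look-alike of the part that bears slides_centre alone.

How it is judged (in metres and radians):
On the way, in this order (a step that is already met when the one before it is completed fails the run):
1. the guard is slid open far enough to clear the opening (joint past 0.122 m) (value of joint guard above 0.122 m), for 0.1 s.
2. the slide box is pushed home against the rear wall (within about 6 mm) (x of slides_centre in the frame of dryer above -0.007 m and z of slides_centre in the frame of dryer below 0.03 m), for 0.1 s.
3. the guard is slid shut past its catch (the interlock plunger is pressed by more than 2 mm) (value of joint interlock above 0.002 m), for 0.3 s.
4. the start knob is pulled up by at least 10 mm (value of joint start_knob above 0.01 m), for 0.1 s.
At the end, for the whole second after the job is handed in: The guard is held shut by its catch (interlock plunger pressed by more than 2 mm), the slide box lies still, flat on the chamber floor within about 6 mm of the rear wall, and the start knob has sprung back to within 2 mm of rest (all of step 2 and value of joint interlock above 0.002 m and value of joint start_knob below 0.002 m and linear speed of slides below 0.02 m/s); the robot touches nothing.
It fails at once if the guard is forced: more than 30 N between the robot and the guard (contact force between any of the arm, the fingers and guard above 30 N).
It fails at once if the start knob is pulled up by more than 6 mm while the guard is not caught (value of joint start_knob above 0.006 m and value of joint interlock below 0.001 m).
It fails at once if a bystander (carton, timer, jar, spray bottle or pipette) is moved by more than 25 mm (distance of any of lancets, bench_timer, brown_jar, spray, pipette_1 from where it was at the start of the episode above 0.025 m).
It also fails if it takes over 64 s, if anything falls off the work surface, if the arm or the gripper's body presses on something with over 40 N, if the wrist force passes 120 N, or if a joint passes its speed limit or range.

## Robot

A 6-joint arm with a two-finger parallel gripper is mounted at the origin on a cart in front of the work surface, level with it; the furniture and walls round the work are solid. World frame = base frame: x ahead of the robot, y to its left, z up, the work surface at z = 0. Lengths are in m, angles in degrees, forces in N, time in s.
With the tool pointing down it reaches from about 0.375 to 0.9 m from the base axis. Payload 3.1 kg.
Tool frame: the origin (TCP) lies between the finger pads; the fingertips stand 11 mm ahead of it and the grasp point (between the pads) lies 8 mm behind it; z points along the fingers, y is the line along which they close (so a half turn about z gives the same grasp; the last joint's range is limited). The gripper opens to 87 mm and grips with 3 to 60 N. Pads are 19 mm wide; open, the fingers measure 117 mm over their backs; the gripper's body (75 mm by 190 mm) begins 51 mm behind the grasp point.
Start: joints at [-75.946, 30.224, 82.088, -0, 67.689, -10.227], TCP at [0.257, -0.57, 0.234] pointing down, gripper open.
Joint ranges: [-176.69, 176.69], [-43.24, 126.21], [12.49, 139.97], [-82, 262], [0, 151.66], [-163.58, 163.58]. Speed limits (degrees/s): [159.86, 159.86, 180, 180, 180, 180].

## Interface

Orientations are given as a 3x3 rotation matrix whose columns are the frame's x, y, z axes.
In Python, from rig import bot gives the robot as it stands.
- The arm moves only by the tool apply_moves, never from a script. Its argument "steps" is a list that holds one entry, the list of rows, each a list of 7 numbers: the shift along the tool's x, y, z in cm, then the turn, a rotation vector about the tool's x, y, z in degrees, then the gripper command: -1 is shut, 1 is fully open, values between are in proportion. In form: [[[dx, dy, dz, rx, ry, rz, jaw], ...]]. A call has 1 to 20 rows; each row is the pose to reach, as a shift and turn from the pose commanded when the call began, along the tool's axes at that moment; what a row does not reach only later rows make up. A row lasts 1/8 s, in which the tool goes at most 62.5 mm and 10.7 degrees, less where a joint would pass 70% of its speed; a pose out of reach is approached as far as the arm can. A call with a gripper value outside its range is refused whole. The fingers move at their own pace and stop on an object; the grip force is fixed at half the most. Time passes only in rows, so rows that repeat a pose let the fingers close. It gives the time, the measured TCP pose, the force, the opening and the grip force at its end, in the units of the state.
- bot.read_state(): the state, without advancing time (a new reading comes with each control period).
- bot.capture(name): name is "side" or "top"; returns the picture (480x640x3 uint8, blue, green, red); there is no depth.
- bot.camera_model(name): a dict with "intrinsics" (3x3 intrinsics, pixels), "R" (3x3) and "t" (3): a world point X has camera coordinates R X + t. Camera axes: x right, y down, z forward; pixel columns grow to the right and rows downward; lengths in m; the calibration is good to about 2 mm. A picture is of the moment at which its call begins. camera_model takes no time and is no camera call.
- bot.hand_in(): hands the job in; it is judged then, once.
The state is a dict: "time_s": time; "joint_positions": joint angles; "qvel": joint speeds; "tau": joint torques, N m; "position": TCP position; "tcp_rot": TCP orientation; "force": force on the tool from outside, world axes, zero at the start; "moment": the same for the moment, N m; "opening": opening from 0.0 (shut) to 1.0 (fully open); "grasp_force": force on a finger pad.
Only numpy, scipy, OpenCV 4.12 (cv2) and the standard library are available. Lean on these libraries where they do the work, as an engineer would, in place of code of your own. Each camera call takes 0.05 s, during which the arm holds its last target. There are 200 camera calls.

## Working session

There is one attempt and no reset: what is moved stays moved. The work goes in short steps, Python scripts to look and compute and a tool call to move; the robot and the scene stay as the last step left them, time stands still between calls to the robot, and variables do not carry over. Pictures are saved under pics/ and viewed, at most 10 in all, crops included, and the job is handed in when it is done.

Besides the shell and the picture viewer there is one more tool, called as name(argument=value, ...), one argument or row to a line, values as JSON. apply_moves: Moves the arm, as the interface text tells. Its arguments: {"type":"object","properties":{"steps":{"type":"array","items":{"type":"array","items":{"type":"array","items":{"type":"number"}}}}},"required":["steps"]}

```bash
mkdir -p pics; ls; python3 - <<'E'
from rig import bot
import cv2
for n in("side","top"):
    cv2.imwrite(f"pics/{n}0.png",bot.capture(n)); c=bot.camera_model(n); print(n,c)
s=bot.read_state();print(s)
E
```

```text
pics
side {'intrinsics': array([[559.96008677,   0.        , 316.78399943],
       [  0.        , 559.96008677, 237.35542322],
       [  0.        ,   0.        ,   1.        ]]), 'R': array([[ 0.95282355, -0.30303211, -0.01728672],
       [-0.15400842, -0.43360056, -0.88784681],
       [ 0.26155056,  0.84862365, -0.45981432]]), 't': array([-0.47991403,  0.19089418,  1.62975982])}
top {'intrinsics': array([[531.44038696,   0.        , 313.09477726],
       [  0.        , 531.44038696, 240.57382185],
       [  0.        ,   0.        ,   1.        ]]), 'R': array([[-0.14589116, -0.98928367,  0.0057966 ],
       [-0.912276  ,  0.13226343, -0.38763241],
       [ 0.38271173, -0.06184024, -0.92179581]]), 't': array([0.16446816, 0.48972084, 1.64972842])}
{'time_s': 0.1, 'joint_positions': array([-7.59445168e+01,  3.02713411e+01,  8.21493133e+01, -2.31117322e-04,
        6.76880666e+01, -1.02286454e+01]), 'qvel': array([-0.03588876, -0.10648249, -0.08969967,  0.02813546, -0.08297023,
        0.03135443]), 'tau': array([ 1.37433594e-04, -4.40984738e+01, -1.77150822e+01,  6.34933007e-02,
        5.34202263e-02, -3.15999250e-05]), 'position': array([ 0.25689513, -0.56906968,  0.23269261]), 'tcp_rot': array([[ 9.11516681e-01,  4.11262842e-01, -4.64458985e-04],
       [ 4.11262969e-01, -9.11514885e-01,  1.83982233e-03],
       [ 3.33289284e-04, -1.86804353e-03, -9.99998200e-01]]), 'force': array([ 0.34827155,  0.68965062, -0.01759085]), 'moment': array([0.01100541, 0.02805182, 0.06671245]), 'grasp_force': 0.0, 'opening': 0.9995590570495401}
```

View pics/side0.png

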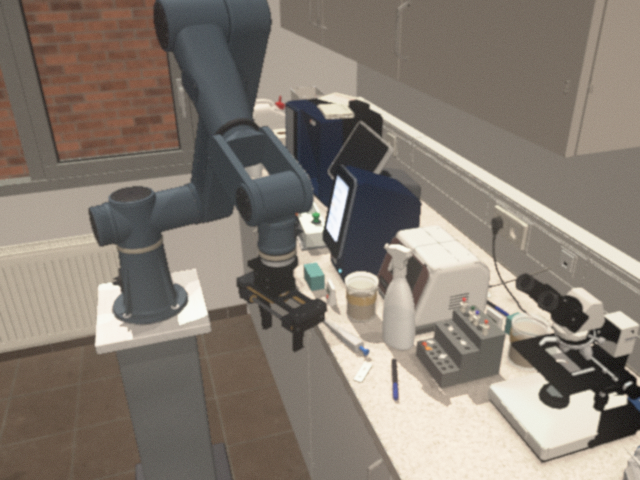

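View pics/top0.png

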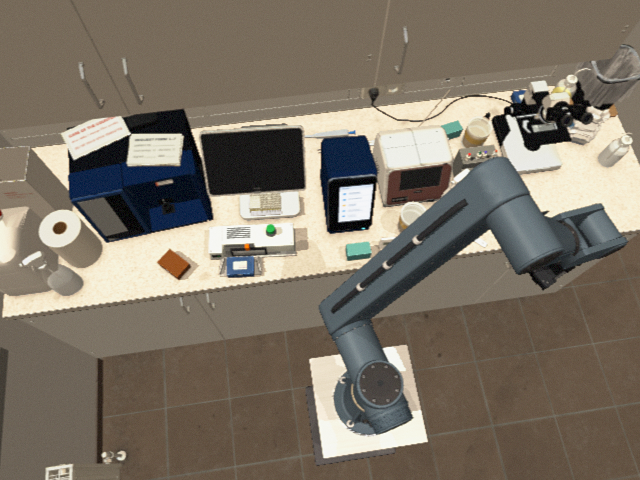

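The side view shows the dryer mostly hidden behind the arm, with the green knob at about (316,216). The top view shows the knob at (270,230), the tab at (247,246), the blue box at (240,266) and the brown look-alike at (174,264).

```bash
cat > h.py <<'E'
import cv2,numpy as np
from rig import bot
def mask(im,lo,hi,box):
    h=cv2.cvtColor(im,cv2.COLOR_BGR2HSV); m=cv2.inRange(h,np.array(lo),np.array(hi)); z=np.zeros_like(m); x0,y0,x1,y1=box; z[y0:y1,x0:x1]=m[y0:y1,x0:x1]; return z
def cen(m):
    M=cv2.moments(m,True); return np.array([M['m10']/M['m00'],M['m01']/M['m00']]) if M['m00'] else None
def ray(n,p):
    c=bot.camera_model(n); d=c['R'].T@np.linalg.inv(c['intrinsics'])@[p[0],p[1],1]; return -c['R'].T@c['t'],d
def plane(n,p,z):
    o,d=ray(n,p); return o+d*(z-o[2])/d[2]
def tri(p,q):
    o,d=ray('top',p);o2,d2=ray('side',q)
    a=np.linalg.lstsq(np.c_[d,-d2],o2-o,rcond=None)[0]; A,B=o+a[0]*d,o2+a[1]*d2
    return (A+B)/2,np.linalg.norm(A-B)
def proj(n,X):
    c=bot.camera_model(n);v=c['intrinsics']@(c['R']@X+c['t']);return v[:2]/v[2]
E
python3 - <<'E'
from h import *
t=cv2.imread('pics/top0.png');s=cv2.imread('pics/side0.png')
np.set_printoptions(precision=4,suppress=True)
k=mask(t,(45,100,60),(80,255,255),(255,215,290,245));ks=mask(s,(45,100,40),(80,255,255),(300,200,335,230))
o=mask(t,(3,150,120),(20,255,255),(205,235,300,262));os_=mask(s,(3,150,100),(20,255,255),(290,190,340,270))
b=mask(t,(100,120,40),(125,255,255),(215,250,275,285))
for n,m in zip('k ks o os b'.split(),(k,ks,o,os_,b)): print(n,cv2.countNonZero(m),cen(m))
print('knob tri',tri(cen(k),cen(ks)),plane('top',cen(k),.09))
print('tab z.08',plane('top',cen(o),.08))
print('box',plane('top',cen(b),.04))
c=cv2.resize(t[205:295,195:315],None,fx=6,fy=6,interpolation=cv2.INTER_CUBIC);cv2.imwrite('pics/c1.png',c)
E
```

```text
k 61 [270.2787 228.8033]
ks 19 [315.7895 216.    ]
o 28 [246.2857 246.6071]
os 0 None
b 244 [240.3648 267.0697]
knob tri (array([0.5744, 0.2265, 0.0881]), np.float64(0.0015528714247053748)) [0.5744 0.2264 0.09  ]
tab z.08 [0.5263 0.3125 0.08  ]
box [0.4725 0.342  0.04  ]
```

View pics/c1.png

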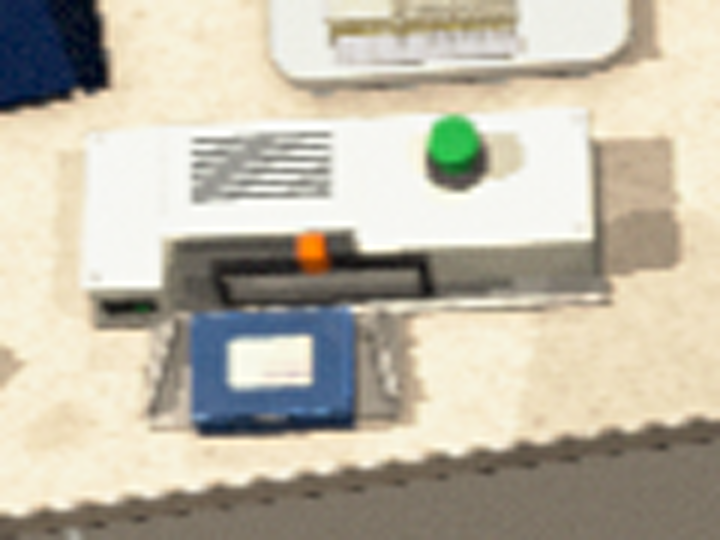

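The crop shows the dryer roof with its rear corners at crop (88,132) and (585,112), and its front corners at (92,290) and (593,243). The knob is at (455,145), the tab at (312,250) and the box between the guides at (273,370).

```bash
python3 - <<'E'
from h import *
np.set_printoptions(precision=4,suppress=True)
P=lambda x,y:(195+(x+.5)/6-.5,205+(y+.5)/6-.5)
q=[plane('top',P(*p),.062) for p in [(88,132),(585,112),(593,243),(92,290)]]
for v in q: print(v)
d=q[0]-q[1];print(np.linalg.norm(d),'yaw from y', np.degrees(np.arctan2(-d[0],d[1])))
k=np.array([.5744,.2265]);tab=np.array([.5263,.3125])
# solve: knob at (12,-110), tab (-45,15-g): 
for yaw in np.radians([0,2,4,6,8,10]):
    R=np.array([[np.cos(yaw),-np.sin(yaw)],[np.sin(yaw),np.cos(yaw)]])
    o=k-R@[.012,-.110]
    print(np.degrees(yaw),o,'tab',R.T@(tab-o),'rl',R.T@(q[0][:2]-o),'rr',R.T@(q[1][:2]-o),'fr',R.T@(q[2][:2]-o),'fl',R.T@(q[3][:2]-o),'box',R.T@(np.array([.4725,.342])-o))
# box top corners
for p in [(193,312),(352,308),(355,410),(193,418)]: print('box',plane('top',P(*p),.04))
E
```

```text
[0.625 0.431 0.062]
[0.5971 0.151  0.062 ]
[0.5167 0.1571 0.062 ]
[0.5286 0.4356 0.062 ]
0.281411724625421 yaw from y -5.700108714565532
0.0 [0.5624 0.3365] tab [-0.0361 -0.024 ] rl [0.0626 0.0945] rr [ 0.0347 -0.1855] fr [-0.0457 -0.1794] fl [-0.0338  0.0991] box [-0.0899  0.0055]
2.0 [0.5586 0.336 ] tab [-0.0331 -0.0224] rl [0.0697 0.0926] rr [ 0.032  -0.1863] fr [-0.0481 -0.1774] fl [-0.0265  0.1006] box [-0.0858  0.009 ]
4.0 [0.5548 0.3354] tab [-0.03   -0.0209] rl [0.0768 0.0905] rr [ 0.0294 -0.1869] fr [-0.0504 -0.1752] fl [-0.0191  0.1018] box [-0.0816  0.0123]
6.000000000000001 [0.551  0.3346] tab [-0.0268 -0.0194] rl [0.0837 0.0881] rr [ 0.0267 -0.1875] fr [-0.0527 -0.173 ] fl [-0.0117  0.1028] box [-0.0773  0.0155]
8.0 [0.5472 0.3338] tab [-0.0237 -0.0181] rl [0.0906 0.0854] rr [ 0.024 -0.188] fr [-0.0548 -0.1707] fl [-0.0042  0.1035] box [-0.0728  0.0186]
10.0 [0.5435 0.3327] tab [-0.0204 -0.017 ] rl [0.0974 0.0826] rr [ 0.0212 -0.1883] fr [-0.0569 -0.1684] fl [0.0032 0.1039] box [-0.0683  0.0214]
box [0.5165 0.3838 0.04  ]
box [0.5061 0.2954 0.04  ]
box [0.4456 0.3    0.04  ]
box [0.4538 0.389  0.04  ]
```

```bash
cat >> h.py <<'E'
from scipy.spatial.transform import Rotation as Ro
YAW=np.radians(-5.7); RD=np.array([[np.cos(YAW),-np.sin(YAW),0],[np.sin(YAW),np.cos(YAW),0],[0,0,1]]); OD=np.array([.5734,.3372,0])
RT=RD@np.diag([-1,1,-1]).astype(float)   # tool x = -dryer x, tool y = dryer y
def d2w(p): return OD+RD@(np.array(p)/1000)
def w2d(P): return RD.T@(np.array(P)-OD)*1000
def go(*pts,R=RT):   # dryer mm -> rows
    s=bot.read_state();T=s['tcp_rot'];print('tcp dryer',w2d(s['position']).round(1),'rot',np.degrees(Ro.from_matrix(T.T@R).as_rotvec()).round(1),'t',s['time_s'],'F',(RD.T@s['force']).round(1))
    for p in pts: print(p,((T.T@(d2w(p)-s['position']))*100).round(2))
E
python3 - <<'E'
from h import *
go(w2d([.42,-.1,.36]),w2d([.47,.15,.36]),(-45,10,160),(-45,10,110))
E
```

```text
tcp dryer [-224.9 -933.2  232.7] rot [-0.0e+00 -1.0e-01 -1.5e+02] t 0.1 F [ 0.3  0.7 -0. ]
[-109.21892984 -450.2739448   360.        ] [ 34.16 -36.07 -12.65]
[ -84.29608878 -196.54406482  360.        ] [ 49.   -56.8  -12.61]
(-45, 10, 160) [ 62.72 -72.69   7.43]
(-45, 10, 110) [ 62.72 -72.68  12.43]
```

apply_moves(
  steps=[
    [[0,0,-6,0,0,-5,-1],[4,-4,-12.6,0,0,-15,-1],[8,-8.5,-12.6,0,0,-25,-1],[12.5,-13,-12.6,0,0,-35,-1],[17,-18,-12.6,0,0,-45,-1],[21,-22,-12.6,0,0,-55,-1],[25.5,-27,-12.6,0,0,-65,-1],[30,-31.5,-12.6,0,0,-75,-1],[34,-36,-12.6,0,0,-85,-1],[38,-41,-12.6,0,0,-95,-1],[42,-46,-12.6,0,0,-105,-1],[45,-51,-12.6,0,0,-115,-1],[49,-56.5,-12.6,0,0,-125,-1],[54,-61,-12,0,0,-135,-1],[58,-65,-9,0,0,-145,-1],[61,-69,-5,0,0,-150,-1],[62.7,-72.7,0,0,0,-150,-1],[62.7,-72.7,5,0,0,-150,-1],[62.7,-72.7,7.4,0,0,-150,-1],[62.7,-72.7,7.4,0,0,-150,-1]],
  ],
)

```text
time_s: 2.6
position: [0.5269, 0.3501, 0.1558]
tcp_rot: [[-0.995, 0.099, -0.008], [0.099, 0.995, -0.004], [0.008, -0.004, -1.0]]
force: [-0.3, 0.4, -0.9]
opening: 0.006
grasp_force: 0.0
```

```bash
python3 - <<'E'
from h import *
im=bot.capture('top');cv2.imwrite('pics/top1.png',im)
a=im[190:310,160:360];s=bot.capture('side');b=s[170:290,230:430]
cv2.imwrite('pics/c2.png',np.vstack([cv2.resize(i,None,fx=2.5*1.0,fy=2.5,interpolation=cv2.INTER_CUBIC) for i in(a,b)]))
go((-45,5,85))
E
```

```text
tcp dryer [-44.4   9.3 160.2] rot [ 0.  0. -0.] t 2.7 F [0.2 0.3 1. ]
(-45, 5, 85) [ 0.06 -0.43  7.52]
```

View pics/c2.png

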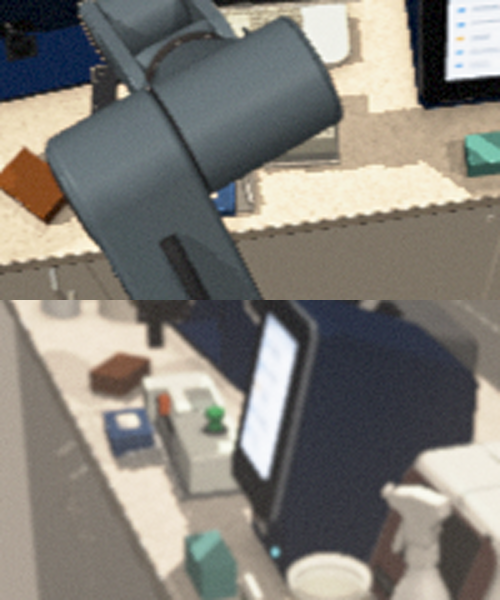

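The side view is now clear: tab at crop (163,403), knob (213,418), box (128,430), and the fingers above at (155,330). I'll triangulate these against the first top picture.

```bash
cat >> h.py <<'E'
def tabs(s): return cen(mask(s,(3,130,90),(16,255,255),(286,195,330,300)))
E
python3 - <<'E'
from h import *
np.set_printoptions(precision=4,suppress=True)
t=cv2.imread('pics/top0.png');s=bot.capture('side');cv2.imwrite('pics/side2.png',s)
k=mask(s,(45,100,40),(80,255,255),(300,200,335,230)); b=mask(s,(100,120,40),(125,255,255),(268,205,296,240))
print(cen(k),tabs(s),cen(b), cv2.countNonZero(k),cv2.countNonZero(b))
for n,p,q in(('knob',(270.28,228.8),cen(k)),('tab',(246.29,246.6),tabs(s)),('box',(240.36,267.07),cen(b))):
    P,e=tri(p,q); print(n,P,e,w2d(P).round(1))
f=s[170:230,280:310]; 
P=bot.read_state()['position']; print('tcp proj',proj('side',P),proj('side',P-[0,0,.011]))
E
```

```text
[315.6364 214.9091] [295.  211.5] None 11 0
knob [0.5733 0.2264 0.0922] 0.0002559313549278561 [  10.9 -110.3   92.2]
tab [0.5252 0.3128 0.0762] 0.004822710043455699 [-45.5 -29.   76.2]Traceback (most recent call last):
  File "<stdin>", line 7, in <module>
  File "h.py", line 12, in tri
    o,d=ray('top',p);o2,d2=ray('side',q)
                           ~~~^^^^^^^^^^
  File "h.py", line 8, in ray
    c=bot.camera_model(n); d=c['R'].T@np.linalg.inv(c['intrinsics'])@[p[0],p[1],1]; return -c['R'].T@c['t'],d
                                                                      ~^^^
TypeError: 'NoneType' object is not subscriptable
```

apply_moves(
  steps=[
    [[0,-0.2,4,0,0,0,-1],[0,-0.4,7,0,0,0,-1],[0,-0.4,8,0,0,0,-1],[0,-0.8,8,0,0,0,-1],[0,-1.4,8,0,0,0,-1],[0,-2.0,8,0,0,0,-1],[0,-2.8,8,0,0,0,-1],[0,-3.6,8,0,0,0,-1],[0,-4.4,8,0,0,0,-1],[0,-5.2,8,0,0,0,-1],[0,-6.0,8,0,0,0,-1],[0,-6.8,8,0,0,0,-1],[0,-7.6,8,0,0,0,-1],[0,-8.4,8,0,0,0,-1],[0,-9.2,8,0,0,0,-1],[0,-9.8,8,0,0,0,-1],[0,-10.2,8,0,0,0,-1],[0,-10.5,8,0,0,0,-1],[0,-10.5,8,0,0,0,-1]],
  ],
)

```text
time_s: 5.12
position: [0.5183, 0.2459, 0.0793]
tcp_rot: [[-0.995, 0.1, -0.002], [0.1, 0.995, -0.001], [0.002, -0.001, -1.0]]
force: [1.7, 0.6, -0.0]
opening: 0.007
grasp_force: 0.7
```

```bash
python3 - <<'E'
from h import *
np.set_printoptions(precision=4,suppress=True)
s=bot.capture('side');m=mask(s,(3,130,90),(16,255,255),(280,195,340,300));print(cen(m),cv2.countNonZero(m))
for g in(.12,.125,.13,.135,.14): print(g,proj('side',d2w((-45,15-1000*g,76))))
print(proj('side',d2w((-45,-29,76))))
go((-45,-96,80),(-160,0,120),(-160,0,37))
cv2.imwrite('pics/c3.png',cv2.resize(s[190:270,260:350],None,fx=5,fy=5,interpolation=cv2.INTER_CUBIC))
E
```

```text
[299.52 221.36] 25
0.12 [299.5773 220.1842]
0.125 [299.839  220.7945]
0.13 [300.1019 221.4075]
0.135 [300.366  222.0232]
0.14 [300.6312 222.6418]
[295.7396 211.236 ]
tcp dryer [-46.  -96.4  79.2] rot [-0.1 -0.1 -0. ] t 5.175 F [0.2 0.7 0.2]
(-45, -96, 80) [-0.1   0.04 -0.08]
(-160, 0, 120) [11.41  9.63 -4.06]
(-160, 0, 37) [11.39  9.64  4.24]
```

View pics/c3.png

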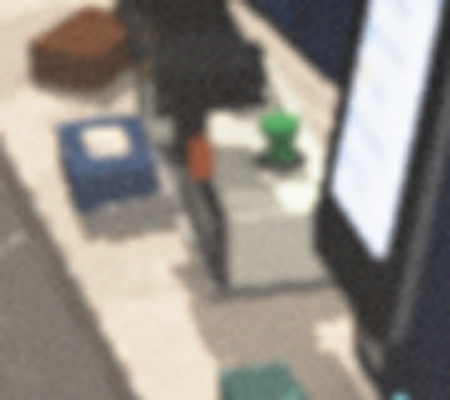

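The tab has moved to crop (200,158), so the guard is at about 0.130, which is open. The box is still on the sill at crop (108,160). Next I go behind the box with the fingers half open.

apply_moves(
  steps=[
    [[0,0.5,0,0,0,0,-1],[0,1.5,-2,0,0,0,-1],[3,4,-4,0,0,0,0.15],[7,6.5,-4,0,0,0,0.15],[11,9,-4,0,0,0,0.15],[11.4,9.3,0,0,0,0,0.15],[11.4,9.3,3.5,0,0,0,0.15],[11.4,9.3,4.2,0,0,0,0.15],[11.4,9.3,4.2,0,0,0,0.15],[10.4,9.3,4.2,0,0,0,0.15],[9.4,9.3,4.2,0,0,0,0.15],[8.4,9.3,4.2,0,0,0,0.15],[7.4,9.3,4.2,0,0,0,0.15],[6.6,9.3,4.2,0,0,0,0.15],[6.6,9.3,4.2,0,0,0,0.15]],
  ],
)

```text
time_s: 7.05
position: [0.4643, 0.3455, 0.0376]
tcp_rot: [[-0.995, 0.1, 0.002], [0.1, 0.995, 0.001], [-0.002, 0.001, -1.0]]
force: [-0.1, -0.1, 0.3]
opening: 0.573
grasp_force: 0.0
```

```bash
python3 - <<'E'
from h import *
s=bot.capture('side')
go((-52,-3,37),(-44,-3,37)); print(bot.read_state()['opening'])
cv2.imwrite('pics/c4.png',cv2.resize(s[180:260,250:350],None,fx=5,fy=5,interpolation=cv2.INTER_CUBIC))
E
```

```text
tcp dryer [-109.8   -2.6   37.5] rot [ 0.   0.1 -0. ] t 7.1 F [-1.  -0.8 -0.3]
(-52, -3, 37) [-5.78 -0.04  0.06]
(-44, -3, 37) [-6.58 -0.04  0.06]
0.5752286725415711
```

View pics/c4.png

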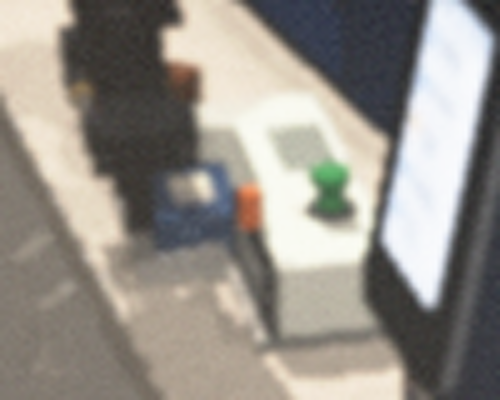

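The fingers stand behind the box, which has moved forward on the sill towards the opening and still looks straight (crop 190,210).

apply_moves(
  steps=[
    [[-0.8,0,0,0,0,0,0.15],[-1.6,0,0,0,0,0,0.15],[-2.4,0,0,0,0,0,0.15],[-3.2,0,0,0,0,0,0.15],[-4.0,0,0,0,0,0,0.15],[-4.8,0,0,0,0,0,0.15],[-5.4,0,0,0,0,0,0.15],[-5.8,0,0,0,0,0,0.15],[-6.1,0,0,0,0,0,0.15],[-6.1,0,0,0,0,0,0.15]],
  ],
)

```text
time_s: 8.35
position: [0.5239, 0.3394, 0.0377]
tcp_rot: [[-0.995, 0.1, 0.001], [0.1, 0.995, 0.0], [-0.001, 0.0, -1.0]]
force: [0.4, -0.2, -0.1]
opening: 0.576
grasp_force: 0.1
```

```bash
python3 - <<'E'
from h import *
go((-44,-3,37))
E
```

```text
tcp dryer [-49.5  -2.7  37.7] rot [ 0.   0.1 -0. ] t 8.35 F [ 0.5 -0.1 -0.1]
(-44, -3, 37) [-0.55 -0.03  0.07]
```

apply_moves(
  steps=[
    [[-0.2,0,0,0,0,0,0.15],[-0.4,0,0,0,0,0,0.15],[-0.5,0,0,0,0,0,0.15],[-0.5,0,0,0,0,0,0.15]],
  ],
)

```text
time_s: 8.85
position: [0.5284, 0.3389, 0.0376]
tcp_rot: [[-0.995, 0.1, -0.0], [0.1, 0.995, -0.0], [0.0, -0.0, -1.0]]
force: [-2.0, 0.9, 1.6]
opening: 0.574
grasp_force: 1.1
```

apply_moves(
  steps=[
    [[-0.15,0,0,0,0,0,0.15],[-0.3,0,0,0,0,0,0.15],[-0.3,0,0,0,0,0,0.15]],
  ],
)

```text
time_s: 9.22
position: [0.5317, 0.3386, 0.0376]
tcp_rot: [[-0.995, 0.1, 0.0], [0.1, 0.995, 0.0], [-0.0, 0.0, -1.0]]
force: [-2.5, -0.5, 2.7]
opening: 0.575
grasp_force: 1.1
```

apply_moves(
  steps=[
    [[-0.15,0,0,0,0,0,0.15],[-0.3,0,0,0,0,0,0.15],[-0.3,0,0,0,0,0,0.15]],
  ],
)

```text
time_s: 9.6
position: [0.5321, 0.3384, 0.0375]
tcp_rot: [[-0.995, 0.1, -0.005], [0.1, 0.995, -0.001], [0.005, -0.001, -1.0]]
force: [-6.3, 1.3, 4.9]
opening: 0.573
grasp_force: 3.4
```

```bash
python3 - <<'E'
from h import *
go((-44,-3,37))
s=bot.capture('side');t=bot.capture('top')
cv2.imwrite('pics/c5.png',np.hstack([cv2.resize(i,None,fx=4,fy=4,interpolation=cv2.INTER_CUBIC) for i in (s[180:260,255:345],t[200:280,195:300])]))
E
```

```text
tcp dryer [-41.2  -2.9  37.5] rot [-0.1 -0.3 -0. ] t 9.6 F [-6.4  0.6  4.9]
(-44, -3, 37) [ 0.28 -0.01  0.05]
```

View pics/c5.png

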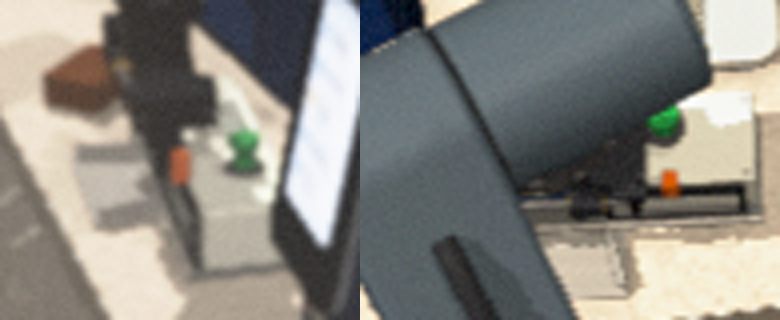

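apply_moves(
  steps=[
    [[-0.3,0,0,0,0,0,0.15],[-0.3,0,0,0,0,0,0.15]],
  ],
)

```text
time_s: 9.95
position: [0.5323, 0.3382, 0.0374]
tcp_rot: [[-0.995, 0.099, -0.01], [0.099, 0.995, -0.001], [0.01, -0.002, -1.0]]
force: [-12.0, 2.2, 8.1]
opening: 0.572
grasp_force: 5.8
```

apply_moves(
  steps=[
    [[0.6,0,0,0,0,0,0.15],[1.5,0,0,0,0,0,0.15],[3,0,0,0,0,0,0.15],[6,0,0,0,0,0,-1],[9,-2,-3,0,0,0,-1],[10,-7,-6,0,0,0,-1],[7,-12,-6.5,0,0,0,-1],[5,-15,-6.5,0,0,0,-1],[5,-15,-6.5,0,0,0,-1]],
  ],
)

```text
time_s: 11.08
position: [0.4741, 0.192, 0.103]
tcp_rot: [[-0.995, 0.104, 0.002], [0.104, 0.995, 0.0], [-0.002, 0.0, -1.0]]
force: [-0.3, 0.9, -0.2]
opening: 0.024
grasp_force: 0.0
```

```bash
python3 - <<'E'
from h import *
s=bot.capture('side');t=bot.capture('top')
cv2.imwrite('pics/c6.png',np.hstack([cv2.resize(i,None,fx=4,fy=4,interpolation=cv2.INTER_CUBIC) for i in (s[180:260,255:345],t[200:280,195:300])]))
m=mask(s,(3,130,90),(16,255,255),(280,195,340,300));print(cen(m))
m=mask(t,(3,150,120),(20,255,255),(205,235,300,262));print(cen(m)); 
if cen(m) is not None: print(w2d(plane('top',cen(m),.077)))
go((-45,-145,110),(-45,-145,80))
E
```

```text
[299.10526316 220.73684211]
None
tcp dryer [ -86.6 -152.8  102.5] rot [ 0.  -0.  -0.1] t 11.175 F [0.3 0.4 0.2]
(-45, -145, 110) [-4.16  0.79 -0.75]
(-45, -145, 80) [-4.16  0.78  2.25]
```

View pics/c6.png

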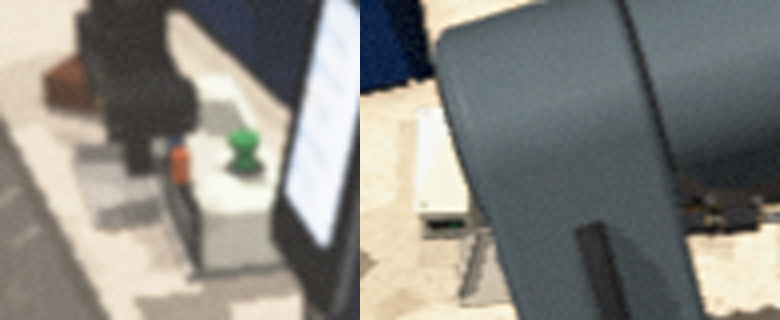

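The box has left the sill and its corner shows inside, behind the tab; it stalled against 12 N, so it is home. Next I close the guard.

apply_moves(
  steps=[
    [[-2.5,0,-0.7,0,0,0,-1],[-4.2,0,-0.7,0,0,0,-1],[-4.2,0,1.5,0,0,0,-1],[-4.2,0,2.2,0,0,0,-1],[-4.2,0.8,2.2,0,0,0,-1],[-4.2,1.5,2.2,0,0,0,-1],[-4.2,2.2,2.2,0,0,0,-1],[-4.2,3.0,2.2,0,0,0,-1],[-4.2,3.8,2.2,0,0,0,-1],[-4.2,4.6,2.2,0,0,0,-1],[-4.2,5.4,2.2,0,0,0,-1],[-4.2,6.2,2.2,0,0,0,-1],[-4.2,7.0,2.2,0,0,0,-1],[-4.2,7.8,2.2,0,0,0,-1],[-4.2,8.6,2.2,0,0,0,-1],[-4.2,9.4,2.2,0,0,0,-1],[-4.2,10,2.2,0,0,0,-1],[-4.2,10.4,2.2,0,0,0,-1],[-4.2,10.4,2.2,0,0,0,-1]],
  ],
)

```text
time_s: 13.55
position: [0.5249, 0.2938, 0.0803]
tcp_rot: [[-0.995, 0.1, 0.0], [0.1, 0.995, 0.001], [-0.0, 0.001, -1.0]]
force: [-0.4, -1.0, 0.4]
opening: 0.01
grasp_force: 0.1
```

```bash
python3 - <<'E'
from h import *
s=bot.capture('side')
m=mask(s,(3,130,90),(16,255,255),(280,195,340,300));print(cen(m),cv2.countNonZero(m))
for g in(.02,.03,.04,.05): print(g,proj('side',d2w((-45,15-1000*g,76))))
go((-45,-40,80))
E
```

```text
None 0
0.02 [294.57997184 208.53213838]
0.03 [295.06022336 209.65193611]
0.04 [295.54465237 210.78147447]
0.05 [296.03331361 211.92088109]
tcp dryer [-43.8 -48.   80.4] rot [ 0.1  0.  -0. ] t 13.6 F [ 0.5  0.8 -0.4]
(-45, -40, 80) [0.12 0.8  0.04]
```

apply_moves(
  steps=[
    [[0,0.2,0,0,0,0,-1],[0,0.4,0,0,0,0,-1],[0,0.6,0,0,0,0,-1]],
  ],
)

```text
time_s: 13.98
position: [0.5256, 0.2988, 0.0804]
tcp_rot: [[-0.995, 0.1, 0.0], [0.1, 0.995, -0.0], [-0.0, -0.0, -1.0]]
force: [-0.9, -4.0, -1.1]
opening: 0.007
grasp_force: 1.6
```

apply_moves(
  steps=[
    [[0,0.2,0,0,0,0,-1],[0,0.4,0,0,0,0,-1]],
  ],
)

```text
time_s: 14.22
position: [0.5259, 0.303, 0.0804]
tcp_rot: [[-0.995, 0.1, 0.0], [0.1, 0.995, -0.0], [-0.0, -0.0, -1.0]]
force: [1.3, -2.5, -1.7]
opening: 0.008
grasp_force: 1.6
```

apply_moves(
  steps=[
    [[0,0.2,0,0,0,0,-1],[0,0.4,0,0,0,0,-1]],
  ],
)

```text
time_s: 14.48
position: [0.5264, 0.3071, 0.0805]
tcp_rot: [[-0.995, 0.1, 0.0], [0.1, 0.995, -0.0], [-0.0, 0.0, -1.0]]
force: [1.5, -3.3, -2.4]
opening: 0.004
grasp_force: 1.6
```

apply_moves(
  steps=[
    [[0,0.15,0,0,0,0,-1],[0,0.3,0,0,0,0,-1]],
  ],
)

```text
time_s: 14.72
position: [0.5265, 0.3101, 0.0805]
tcp_rot: [[-0.995, 0.1, 0.0], [0.1, 0.995, -0.0], [-0.0, -0.0, -1.0]]
force: [1.3, -2.9, -2.5]
opening: 0.009
grasp_force: 1.5
```

apply_moves(
  steps=[
    [[0,0.15,0,0,0,0,-1],[0,0.3,0,0,0,0,-1]],
  ],
)

```text
time_s: 14.98
position: [0.5267, 0.3125, 0.0805]
tcp_rot: [[-0.995, 0.099, -0.0], [0.099, 0.995, -0.001], [0.0, -0.001, -1.0]]
force: [1.2, -6.2, -1.4]
opening: 0.008
grasp_force: 3.2
```

apply_moves(
  steps=[
    [[0,0.15,0,0,0,0,-1],[0,0.3,0,0,0,0,-1]],
  ],
)

```text
time_s: 15.22
position: [0.5267, 0.3135, 0.0805]
tcp_rot: [[-0.995, 0.098, -0.002], [0.098, 0.995, -0.005], [0.001, -0.005, -1.0]]
force: [1.0, -13.2, 1.0]
opening: 0.001
grasp_force: 6.2
```

apply_moves(
  steps=[
    [[0,0.08,0,0,0,0,-1],[0,0.15,0,0,0,0,-1]],
  ],
)

```text
time_s: 15.48
position: [0.5268, 0.3139, 0.0805]
tcp_rot: [[-0.995, 0.098, -0.002], [0.098, 0.995, -0.006], [0.002, -0.007, -1.0]]
force: [1.8, -13.3, 1.9]
opening: 0.005
grasp_force: 6.8
```

apply_moves(
  steps=[
    [[0,0.06,0,0,0,0,-1],[0,0.12,0,0,0,0,-1]],
  ],
)

```text
time_s: 15.72
position: [0.5269, 0.3151, 0.0805]
tcp_rot: [[-0.995, 0.098, -0.002], [0.098, 0.995, -0.006], [0.002, -0.006, -1.0]]
force: [1.7, -11.8, 0.8]
opening: 0.004
grasp_force: 5.9
```

apply_moves(
  steps=[
    [[0,0.08,0,0,0,0,-1],[0,0.15,0,0,0,0,-1]],
  ],
)

```text
time_s: 15.98
position: [0.5271, 0.3179, 0.0805]
tcp_rot: [[-0.995, 0.099, -0.002], [0.099, 0.995, -0.004], [0.001, -0.004, -1.0]]
force: [0.7, -8.2, -0.0]
opening: 0.004
grasp_force: 3.8
```

apply_moves(
  steps=[
    [[0,0.08,0,0,0,0,-1],[0,0.15,0,0,0,0,-1]],
  ],
)

```text
time_s: 16.23
position: [0.5274, 0.3201, 0.0805]
tcp_rot: [[-0.995, 0.099, -0.001], [0.099, 0.995, -0.003], [0.001, -0.003, -1.0]]
force: [0.6, -7.7, -0.7]
opening: 0.003
grasp_force: 3.5
```

apply_moves(
  steps=[
    [[0,0.08,0,0,0,0,-1],[0,0.15,0,0,0,0,-1]],
  ],
)

```text
time_s: 16.48
position: [0.5275, 0.3217, 0.0805]
tcp_rot: [[-0.995, 0.099, -0.001], [0.099, 0.995, -0.003], [0.001, -0.003, -1.0]]
force: [1.0, -7.3, -1.6]
opening: 0.006
grasp_force: 3.7
```

apply_moves(
  steps=[
    [[0,0.08,0,0,0,0,-1],[0,0.15,0,0,0,0,-1]],
  ],
)

```text
time_s: 16.73
position: [0.5277, 0.323, 0.0805]
tcp_rot: [[-0.995, 0.099, -0.001], [0.099, 0.995, -0.003], [0.001, -0.003, -1.0]]
force: [0.6, -7.5, 0.5]
opening: 0.006
grasp_force: 3.9
```

apply_moves(
  steps=[
    [[0,0.1,0,0,0,0,-1],[0,0.2,0,0,0,0,-1]],
  ],
)

```text
time_s: 16.98
position: [0.5278, 0.3246, 0.0805]
tcp_rot: [[-0.995, 0.099, -0.001], [0.099, 0.995, -0.004], [0.001, -0.004, -1.0]]
force: [2.1, -10.0, 0.2]
opening: 0.007
grasp_force: 4.6
```

apply_moves(
  steps=[
    [[0,0.1,0,0,0,0,-1],[0,0.2,0,0,0,0,-1]],
  ],
)

```text
time_s: 17.23
position: [0.5279, 0.326, 0.0805]
tcp_rot: [[-0.995, 0.098, -0.002], [0.098, 0.995, -0.005], [0.001, -0.005, -1.0]]
force: [1.1, -10.9, 0.8]
opening: 0.002
grasp_force: 5.3
```

apply_moves(
  steps=[
    [[0,0.1,0,0,0,0,-1],[0,0.2,0,0,0,0,-1],[0,0.2,0,0,0,0,-1]],
  ],
)

```text
time_s: 17.6
position: [0.5281, 0.3276, 0.0805]
tcp_rot: [[-0.995, 0.098, -0.002], [0.098, 0.995, -0.005], [0.002, -0.006, -1.0]]
force: [1.2, -11.3, 1.4]
opening: 0.002
grasp_force: 5.7
```

apply_moves(
  steps=[
    [[0,-0.2,0,0,0,0,-1],[0,-0.5,0,0,0,0,-1]],
  ],
)

```text
time_s: 17.85
position: [0.5279, 0.325, 0.0805]
tcp_rot: [[-0.995, 0.1, -0.001], [0.1, 0.995, -0.001], [0.001, -0.001, -1.0]]
force: [0.8, -4.7, -2.6]
opening: 0.006
grasp_force: 1.7
```

apply_moves(
  steps=[
    [[0,-0.4,0,0,0,0,-1],[0,-1.2,0,0,0,0,-1],[0,-3,-1,0,0,0,-1],[-2.5,-6.5,-5,0,0,0,-0.1],[-5.5,-8.5,-6,0,0,0,-0.1],[-5.5,-8.5,-6,0,0,0,-0.1]],
  ],
)

```text
time_s: 18.6
position: [0.5777, 0.2333, 0.143]
tcp_rot: [[-0.995, 0.103, 0.006], [0.103, 0.995, 0.001], [-0.006, 0.002, -1.0]]
force: [-0.2, 0.7, 0.0]
opening: 0.257
grasp_force: 0.0
```

```bash
python3 - <<'E'
from h import *
s=bot.capture('side');t=bot.capture('top')
m=mask(s,(3,130,90),(16,255,255),(280,190,340,300));print(cen(m),cv2.countNonZero(m))
m=mask(t,(3,150,120),(20,255,255),(205,235,300,262));print(cen(m)); 
if cen(m) is not None: print(w2d(plane('top',cen(m),.077)))
for g in(0,.01,.02,.03,.04,.05): print(g,proj('side',d2w((-45,15-1000*g,76))))
go((12,-110,130),(12,-110,81))
cv2.imwrite('pics/c7.png',np.hstack([cv2.resize(i,None,fx=4,fy=4,interpolation=cv2.INTER_CUBIC) for i in (s[180:260,255:345],t[200:280,195:300])]))
E
```

```text
[293.55 207.95] 20
None
0 [293.63178698 206.32126507]
0.01 [294.10384401 207.4219558 ]
0.02 [294.57997184 208.53213838]
0.03 [295.06022336 209.65193611]
0.04 [295.54465237 210.78147447]
0.05 [296.03331361 211.92088109]
tcp dryer [  10.5 -101.8  140.9] rot [ 0.  -0.  -0.1] t 18.7 F [-0.6  0.7  0.2]
(12, -110, 130) [-0.15 -0.82  1.09]
(12, -110, 81) [-0.16 -0.83  5.99]
```

View pics/c7.png

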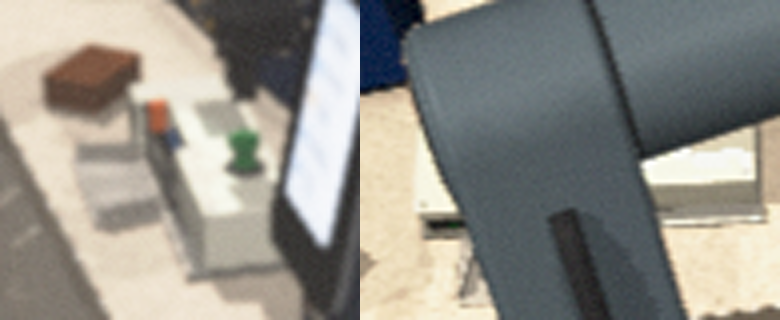

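The tab sits at crop (158,117), i.e. guard at about 0.012 to 0.015, which is past the catch felt near 0.023. The box shows blue behind the guard. Next is the knob.

apply_moves(
  steps=[
    [[-0.1,-0.8,0,0,0,0,0.3],[-0.1,-0.8,1.5,0,0,0,0.3],[-0.1,-0.8,3.5,0,0,0,0.3],[-0.1,-0.8,5,0,0,0,0.3],[-0.1,-0.8,6,0,0,0,0.3],[-0.1,-0.8,6,0,0,0,0.3],[-0.1,-0.8,6,0,0,0,-0.3],[-0.1,-0.8,6,0,0,0,-0.6],[-0.1,-0.8,6,0,0,0,-1],[-0.1,-0.8,6,0,0,0,-1],[-0.1,-0.8,6,0,0,0,-1]],
  ],
)

```text
time_s: 20.08
position: [0.5751, 0.229, 0.0811]
tcp_rot: [[-0.995, 0.1, 0.002], [0.1, 0.995, 0.003], [-0.002, 0.003, -1.0]]
force: [-0.3, 4.5, 1.7]
opening: 0.323
grasp_force: 30.0
```

apply_moves(
  steps=[
    [[0,0,-0.3,0,0,0,-1],[0,0,-0.6,0,0,0,-1],[0,0,-0.9,0,0,0,-1],[0,0,-1.2,0,0,0,-1],[0,0,-1.4,0,0,0,-1],[0,0,-1.4,0,0,0,-1]],
  ],
)

```text
time_s: 20.82
position: [0.575, 0.229, 0.0939]
tcp_rot: [[-0.995, 0.1, 0.001], [0.1, 0.995, 0.003], [-0.001, 0.003, -1.0]]
force: [1.6, 5.7, -6.9]
opening: 0.317
grasp_force: 30.0
```

```bash
python3 - <<'E'
from h import *
s=bot.capture('side');k=mask(s,(45,100,40),(80,255,255),(300,185,335,230));print(cen(k))
go((12,-110,81));print(bot.read_state()['opening'])
E
```

```text
None
tcp dryer [  12.3 -107.5   93.8] rot [ 0.2  0.1 -0.1] t 20.875 F [ 1.6  6.3 -6.6]
(12, -110, 81) [ 0.03 -0.25  1.28]
0.3157286551433557
```

apply_moves(
  steps=[
    [[0,0,-0.2,0,0,0,-1],[0,0,-0.3,0,0,0,-1],[0,0,-0.3,0,0,0,-1]],
  ],
)

```text
time_s: 21.25
position: [0.575, 0.229, 0.0954]
tcp_rot: [[-0.995, 0.1, 0.001], [0.1, 0.995, 0.003], [-0.001, 0.003, -1.0]]
force: [4.2, 6.8, -13.7]
opening: 0.321
grasp_force: 30.0
```

apply_moves(
  steps=[
    [[0,0,0.4,0,0,0,-1],[0,0,0.8,0,0,0,-1],[0,0,1.2,0,0,0,-1],[0,0,1.5,0,0,0,-1],[0,0,1.5,0,0,0,0.3],[0,0,1.5,0,0,0,0.3],[0,0,1.5,0,0,0,0.3],[0,0,0,0,0,0,0.3],[0,0,-4,0,0,0,0.3],[2,-6,-10,0,0,0,0.3],[4,-12,-12,0,0,0,0.3],[8,-18,-12,0,0,0,0.3],[8,-18,-12,0,0,0,0.3]],
  ],
)

```text
time_s: 22.88
position: [0.4754, 0.0544, 0.2194]
tcp_rot: [[-0.995, 0.101, 0.001], [0.101, 0.995, -0.001], [-0.002, -0.001, -1.0]]
force: [0.5, 1.1, -0.1]
opening: 0.646
grasp_force: 0.0
```

```bash
python3 - <<'E'
from h import *
s=bot.capture('side');t=bot.capture('top')
k=mask(s,(45,100,40),(80,255,255),(300,185,335,230));print(cen(k))
m=mask(s,(3,130,90),(16,255,255),(280,190,340,300));print(cen(m))
b=mask(t,(3,150,120),(20,255,255),(205,235,300,262));print(cen(b))
go((0,0,0))
cv2.imwrite('pics/c8.png',np.hstack([cv2.resize(i,None,fx=4,fy=4,interpolation=cv2.INTER_CUBIC) for i in (s[180:260,255:345],t[200:280,195:300])]))
E
```

```text
[315.5 214.5]
[291.04166667 205.29166667]
[238.84 246.64]
tcp dryer [ -69.8 -291.4  219.1] rot [-0.   0.  -0.2] t 22.975 F [-0.4  1.4  0.2]
(0, 0, 0) [-6.86 29.18 21.89]
```

View pics/c8.png

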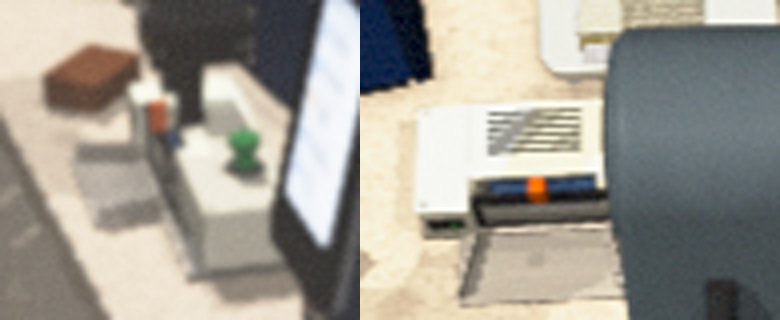

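The knob reached its stop (the force rose to 13.7 N) and is back at rest, at crop (243,145). The tab is still at the shut position, with the blue box behind the guard at (540,187) and the robot clear of everything.

```bash
python3 - <<'E'
from h import *
print(w2d(plane('top',(238.84,246.64),.08)))
print(bot.hand_in())
E
```

```text
[-43.48552251  -4.65888361  80.        ]
the job is handed in; nothing more can be done
None
```

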